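Pin the carving fence with a quarter-turn thumbscrew

TASK

Take the thumbscrew out of its wooden rest, line up the round hole of the sliding fence with the slot hidden in the steel plate below it (some way past the marks on the rails, on the side away from the fence's upright, to be found by feel), and drop the thumbscrew through both until its flange lies flush on the fence's foot. Lock it with a quarter turn, either way, and let go. Do not force it: press on the screw with no more than about 20 N, and leave the sanding block, the two gypsum ornaments and the carving chisel where they are.

Things in the scene. Friction and masses are not known exactly. Their poses are not given: they have to be found in the camera images.
- jig: Wooden guide fixed to the table, 244 x 104 x 27.5 mm: two rails along its x. Origin: centre of its underside; x along the rails, y across, z up. In it, hidden under the fence's foot, a steel plate 8 mm thick (top at z = 17 mm, open space below) has one slot right through, 18 mm along y by 7 mm along x, centred at y = 0; its x is given only roughly, at index_mark.
- index_mark (a point): Point midway between the dark index lines across the two rails, at the height of the rail tops (jig x = -7 mm, y = 0, z = 27.5 mm); axes as the jig's. The hidden slot was cut by hand: its centre lies at y = 0, anywhere from 4 to 32 mm past this mark towards the jig's -x (the side away from the fence's upright).
- fence (a joint): Slide of the fence along the rails, m; grows towards the jig's -x (0: hole at jig x = +25 mm; 0.032: hole at the mark; it ends at 0.070). It starts between 0.006 and 0.026, slides against about 1.5 N of friction and stays where left; push it, or drag it by the screw standing in its hole.
- fence_hole (a point): Centre of the round 17 mm hole in the fence's foot, at its top face 27.5 mm above the table; axes as the jig's. The foot is a metal plate 10 mm thick, 60 mm wide, reaching 66 mm to -x and 80 mm to +x of the hole, on top of the steel plate. Across its +x end stands a wooden upright 150 mm wide, top 67.5 mm above the table, near face 69 mm from the hole.
- screw_rest: Wooden block 56 x 56 x 28 mm fixed to the table, with an 18 mm round hole right through in which the thumbscrew stands. Origin: centre of its underside.
- screw_grip (a point): Steel spade-head thumbscrew, 60 g, 60 mm long, upright in the rest. Point: centre of its flat paddle (26 mm along x, 7 mm thick along y, 30 mm high; grip across the 7 mm); z up. The paddle starts 15 mm below this point, on a flange. Point's height above the table: in the rest 48 mm, pin resting on the steel plate 61.7 mm, fully down with flange on the foot 47.5 mm.
- screw: The same thumbscrew. Origin: bottom of its end, on its axis; z up. From the bottom: round cross pin 5 mm thick, 15 mm long along x (parallel to the paddle); 5 mm shank; from z = 14.5 mm a cone widening to a 15 mm collar at 20.5 mm; from 24.7 mm a flange 23 mm round, 5 mm thick; paddle to 59.7 mm. The pin passes the slot only with x along the jig's y; a quarter turn then puts it under the plate.
- sanding_block_mid (a point): Bystander: sanding block, 54 x 98 x 28 mm; a point 10 mm above its underside.
- gypsum_star_mid (a point): Bystander: white gypsum star, 84 x 84 x 18 mm; a point 10 mm above its underside.
- gypsum_medallion_mid (a point): Bystander: round white gypsum medallion, 68 mm across, 15 mm thick; a point 10 mm above its underside.
- wood_chisel_mid (a point): Bystander: wooden-handled carving chisel, 160 mm long, 16 mm thick; a point 10 mm above its underside.

How it is judged:
By the outcome, as a careful person would: the job done as asked, in the order asked, and still so for the second after the job is handed in, with the robot touching nothing.
It also fails if it takes over 67 s, if anything falls off the work surface, if the arm or the gripper's body presses on something with over 40 N, if the wrist force passes 120 N, or if a joint passes its speed limit or range.

ROBOT

A 6-joint arm with a two-finger parallel gripper is mounted at the origin on a cart in front of the work surface, level with it; the furniture and walls round the work are solid. World frame = base frame: x ahead of the robot, y to its left, z up, the work surface at z = 0. Lengths are in m, angles in rad, forces in N, time in s.
With the tool pointing down it reaches from about 0.325 to 0.75 m from the base axis. Payload 7.6 kg.
Tool frame: the origin (TCP) lies midway between the tips of the shut fingers; the grasp point (between the pads) lies 19 mm behind it; z points along the fingers, y is the direction in which the jaws open and shut (so a half turn about z gives the same grasp; the last joint's range is limited). The gripper opens to 85 mm and grips with 20 to 120 N. Pads are 22 mm wide; open, the fingers measure 114 mm over their backs; the gripper's body (76 mm by 85 mm) begins 54 mm behind the grasp point. The pads swing forward as they close: fully open they stand 13 mm farther back than shut.
Start: joints at [-1.18, 0.052, 1.401, -0, 1.689, -0.07], TCP at [0.233, -0.47, 0.231] pointing down, gripper open.
Joint ranges: [-2.9, 2.9], [-0.91, 2.17], [0.12, 2.37], [-1.06, 4.2], [0.26, 2.73], [-2.93, 2.93]. Speed limits (rad/s): [2.57, 2.57, 3.01, 3.14, 3.14, 3.14].

INTERFACE

Orientations are given as [roll, pitch, yaw] about the fixed x, y, z axes, in that order (R = Rz(yaw) Ry(pitch) Rx(roll)).
In Python, from cell import bot gives the robot as it stands.
- The arm moves only by the tool jog_arm, never from a script. Its argument "rows" is a list of rows, each a list of 6 numbers: the shift along the tool's x, y, z in m, then the turn, a rotation vector about the tool's x, y, z in rad. A call has 1 to 10 rows; each row shifts and turns the commanded pose from where the row before left it, along the tool's axes as they then stand; what a row does not reach is not made up. A row lasts 1/10 s, in which the tool goes at most 50 mm and 8.59 degrees, less where a joint would pass 70% of its speed; a pose out of reach is approached as far as the arm can. A call with a gripper value outside its range is refused whole. "gripper" is the opening, from 0 (shut) to 1 (fully open), set as the call begins (left out, the last holds). The fingers move at their own pace and stop on an object; "newtons" is the grip in N (left out, the last holds). Time passes only in rows, so rows that do not move let the fingers close. It gives the time, the measured TCP pose, the force and the opening at its end, in the units of the state.
- bot.get_obs(): the state, without advancing time (a new reading comes with each control period).
- bot.snapshot(name): name is "scene" or "top" or "wrist"; returns a dict with "frame" (420x560x3 uint8, red, green, blue), "fx", "fy", "cx", "cy" (pixels), "xyz" and "attitude" of the camera in the world. Camera axes: x right, y up, looking along -z (the intrinsics and any distortion apply to the point x, -y, -z); pixel columns grow to the right and rows downward; lengths in m; the calibration is good to about 2 mm. A picture is of the moment at which its call begins. There is no depth.
- bot.hand_in(): hands the job in, once; it reports no verdict.
The state is a dict: "t": time; "joint_positions": joint angles; "dq": joint speeds; "joint_torque": joint torques, N m; "tool_pos": TCP position; "ee_rot": TCP orientation; "ft_force": force on the tool from outside, world axes, zero at the start; "torque": the same for the moment, N m; "opening": finger opening in m.
Only numpy, scipy, OpenCV 4.12 (cv2) and the standard library are available. Lean on these libraries where they do the work, as an engineer would, in place of code of your own. Each camera call takes 0.05 s, during which the arm holds its last target.

## Working session

There is one attempt and no reset: what is moved stays moved. The work goes in short steps, Python scripts to look and compute and a tool call to move; the robot and the scene stay as the last step left them, time stands still between calls to the robot, and variables do not carry over. Pictures are saved under pics/ and viewed, and the job is handed in when it is done.

Besides the shell and the picture viewer there is one more tool, called after "Call:" in YAML: its name, and indented under it one key for each argument. jog_arm: Moves the arm, as the interface text tells. Its arguments: {"type":"object","properties":{"rows":{"type":"array"},"gripper":{"type":"number"},"newtons":{"type":"number"}},"required":["rows"]}

```bash
ls; mkdir -p pics; python3 - <<'E'
from cell import bot
import cv2
o=bot.get_obs()
print({k:o[k] for k in ("t","tool_pos","ee_rot","ft_force","opening")})
for n in ("top","scene","wrist"):
    s=bot.snapshot(n)
    cv2.imwrite(f"pics/{n}0.png",s["frame"][:,:,::-1])
    print(n,{k:s[k] for k in s if k!="frame"})
E
```

```text
pics
{'t': 0.0, 'tool_pos': array([ 0.23335386, -0.46994656,  0.23045918]), 'ee_rot': array([-3.14000357e+00, -1.06956817e-04,  4.60806873e-01]), 'ft_force': array([-0.38808191, -0.72754569, -0.21379731]), 'opening': 0.08530048074537386}
top {'fx': 502.80163004585364, 'fy': 502.80163004585364, 'cx': 287.7168651743302, 'cy': 214.45937018879158, 'xyz': array([ 0.42175803, -0.00603185,  1.45865206]), 'attitude': array([ 0.10513145,  0.00216655, -1.5418667 ])}
scene {'fx': 420.40985704140473, 'fy': 420.40985704140473, 'cx': 276.3332505265875, 'cy': 209.20091190485118, 'xyz': array([0.24380523, 0.62721785, 0.79432109]), 'attitude': array([ 0.76868216,  0.01880489, -2.65270205])}
wrist {'fx': 318.87706069488354, 'fy': 318.87706069488354, 'cx': 283.2541808955852, 'cy': 210.8108743417049, 'xyz': array([ 0.30127706, -0.43709567,  0.37439938]), 'attitude': array([-0.29975247,  0.00153447, -1.10938205])}
```

View pics/top0.png

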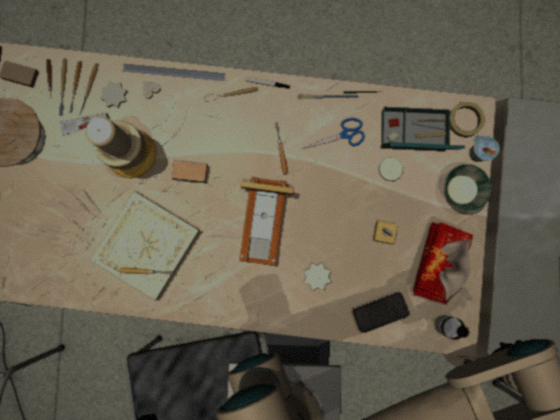

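View pics/scene0.png

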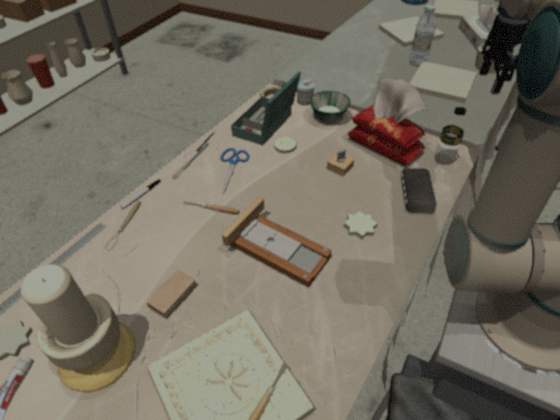

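View pics/wrist0.png

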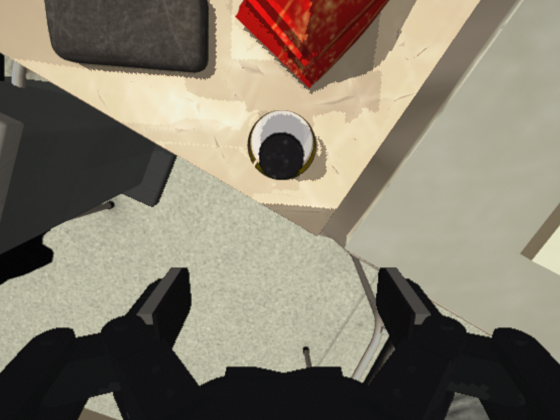

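The top view shows the jig at about (263,222) with its upright on the far side, and the rest with the screw at (386,232). The star is at (317,276), the medallion (391,169), the chisel (282,150) and the sanding block (190,171). I'll zoom in and measure.

```bash
cat > h.py <<'E'
import numpy as np, cv2
from scipy.spatial.transform import Rotation as R
from cell import bot
def ray(s,u,v):
    d=np.array([(u-s["cx"])/s["fx"],-(v-s["cy"])/s["fy"],-1.0])
    return R.from_euler("xyz",s["attitude"]).apply(d)
def px2w(s,u,v,z):
    d=ray(s,u,v); p=np.array(s["xyz"]); return p+d*(z-p[2])/d[2]
def w2px(s,P):
    c=R.from_euler("xyz",s["attitude"]).inv().apply(np.array(P)-s["xyz"])
    return np.array([s["cx"]+s["fx"]*c[0]/-c[2], s["cy"]-s["fy"]*c[1]/-c[2]])
E
python3 - <<'E'
from h import *
a=cv2.imread("pics/top0.png")
cv2.imwrite("pics/topz.png",cv2.resize(a[165:275,225:325],None,fx=6,fy=5.4,interpolation=cv2.INTER_CUBIC)) if 0 else None
cv2.imwrite("pics/topz.png",cv2.resize(a[170:270,230:300],None,fx=6,fy=6,interpolation=cv2.INTER_CUBIC))
cv2.imwrite("pics/topr.png",cv2.resize(a[210:255,360:415],None,fx=10,fy=10,interpolation=cv2.INTER_CUBIC))
b=cv2.imread("pics/scene0.png")
cv2.imwrite("pics/scz.png",cv2.resize(b[140:290,215:365],None,fx=4,fy=4,interpolation=cv2.INTER_CUBIC))
E
```

```text
(no output)
```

View pics/topz.png

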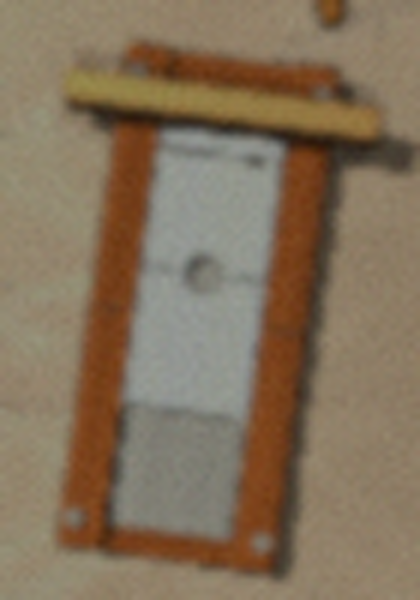

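View pics/topr.png

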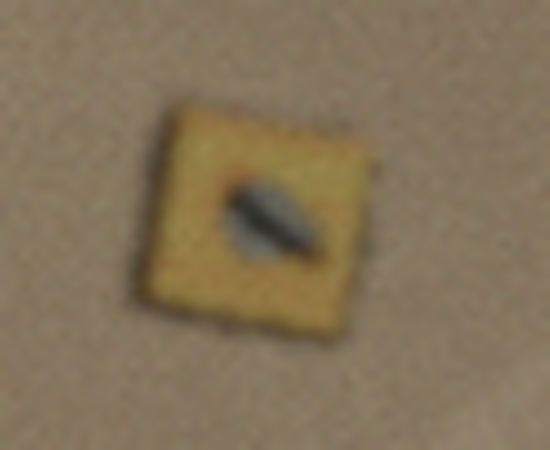

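View pics/scz.png

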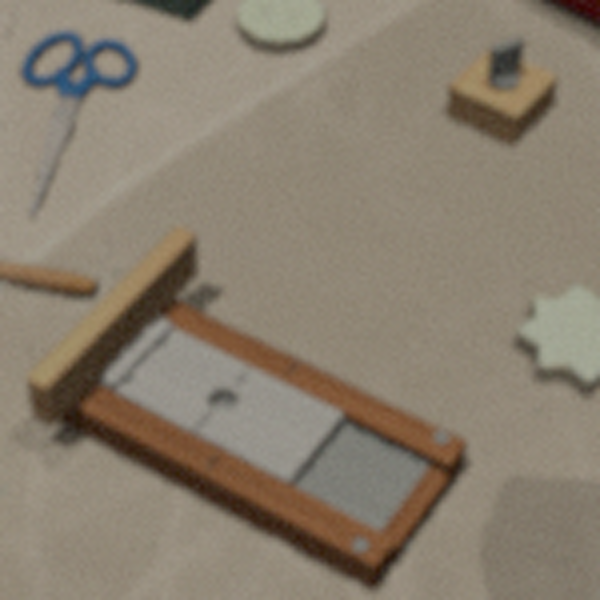

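```bash
python3 - <<'E'
from h import *
s=bot.snapshot("top")
def P(u,v,z,f=6,o=(230,170)): return px2w(s,(u+.5)/f+o[0]-.5,(v+.5)/f+o[1]-.5,z)
print("hole",P(203,272,.0275)); m1,m2=P(107,308,.0275),P(285,328,.0275); print("marks",m1,m2,(m1+m2)/2)
c=[P(58,545,.0275),P(272,570,.0275)]; print(c,"jigyaw from end",np.degrees(np.arctan2(*(c[0]-c[1])[[1,0]]))-90)
print("yaw marks",np.degrees(np.arctan2(*(m1-m2)[[1,0]]))-90)
print("upright",[P(65,85,.0675),P(380,120,.0675)])
r=[P(u,v,.028,10,(360,210)) for u,v in((178,98),(375,150),(343,335),(140,295))];print(r,np.mean(r,0))
p=[P(u,v,.063,10,(360,210)) for u,v in((233,188),(318,252))];print("paddle",p,np.mean(p,0),np.degrees(np.arctan2(*(p[0]-p[1])[[1,0]])))
print("star",px2w(s,317,276,.01),"med",px2w(s,391,169,.01),"chis",px2w(s,278,124,.01),px2w(s,285,173,.01),"sand",px2w(s,190,171,.02))
# wrist cam in tool
o=bot.get_obs();T=R.from_euler("xyz",o["ee_rot"]);w=bot.snapshot("wrist");
print("cam in tool",T.inv().apply(w["xyz"]-o["tool_pos"]),T.as_matrix())
E
```

```text
hole [0.56930986 0.07092102 0.0275    ]
marks [0.55076042 0.11606144 0.0275    ] [0.54364002 0.03098379 0.0275    ] [0.54720022 0.07352261 0.0275    ]
[array([0.43770118, 0.1350129 , 0.0275    ]), array([0.428875  , 0.03354822, 0.0275    ])] jigyaw from end -4.971512471058617
yaw marks -4.784102473018365
upright [array([0.651055  , 0.13615258, 0.0675    ]), array([ 0.63875008, -0.01128577,  0.0675    ])]
[array([ 0.56587298, -0.25496127,  0.028     ]), array([ 0.55257843, -0.31128822,  0.028     ]), array([ 0.49953255, -0.30252264,  0.028     ]), array([ 0.50924767, -0.24473352,  0.028     ])] [ 0.53180791 -0.27837641  0.028     ]
paddle [array([ 0.53763316, -0.26441705,  0.063     ]), array([ 0.52048271, -0.2881734 ,  0.063     ])] [ 0.52905793 -0.27629523  0.063     ] 54.173316665510775
star [ 0.39996848 -0.08730354  0.01      ] med [ 0.71672564 -0.29645725  0.01      ] chis [0.842172   0.03798329 0.01      ] [0.69603026 0.01298858 0.01      ] sand [0.6921585  0.28888719 0.02      ]
cam in tool [ 0.07548143  0.00052836 -0.14383542] [[ 8.95709327e-01  4.44639915e-01 -3.83499340e-04]
 [ 4.44640079e-01 -8.95708952e-01  8.20011962e-04]
 [ 2.11062566e-05 -9.05011540e-04 -9.99999590e-01]]
```

Call:
jog_arm:
  rows:
    - [0.035,-0.026,-0.004,0,0,0]
    - [0.035,-0.026,-0.004,0,0,0]
    - [0.035,-0.026,-0.004,0,0,0]
    - [0.035,-0.026,-0.004,0,0,0]
    - [0.035,-0.026,-0.004,0,0,0]
    - [0,0,0,0,0,-0.12]
    - [0,0,0,0,0,-0.12]
    - [0,0,0,0,0,-0.12]
    - [0,0,0,0,0,-0.12]
    - [0,0,0,0,0,0]

```text
t: 1.25
tool_pos: [0.3324, -0.2759, 0.2513]
ee_rot: [-3.142, 0.0, 0.942]
ft_force: [-0.7, 0.0, -0.1]
opening: 0.0854
```

```bash
cat >> h.py <<'E'
def rel(p,yaw=None):
    o=bot.get_obs();T=R.from_euler("xyz",o["ee_rot"])
    print("t",o["t"],"pos",o["tool_pos"].round(4),"rpy",o["ee_rot"].round(4),"F",o["ft_force"].round(2),"op",round(o["opening"],4))
    print("tool delta",T.inv().apply(np.array(p)-o["tool_pos"]).round(4))
    if yaw is not None:
        print("rotvec",(T.inv()*R.from_euler("xyz",[np.pi,0,yaw])).as_rotvec().round(4))
E
python3 -c "
from h import *
rel([.48,-.345,.16],.944)"
```

```text
t 1.25 pos [ 0.3324 -0.2759  0.2513] rpy [-3.1416  0.      0.9419] F [-0.72  0.   -0.12] op 0.0854
tool delta [0.031  0.16   0.0912]
rotvec [-0.      0.     -0.0021]
```

Call:
jog_arm:
  rows:
    - [0.023,0.032,0.01,0,0,0]
    - [0.023,0.032,0.01,0,0,0]
    - [0.023,0.032,0.01,0,0,0]
    - [0.023,0.032,0.01,0,0,0]
    - [0.023,0.032,0.01,0,0,0]
    - [0,0,0,0,0,0]

```text
t: 1.85
tool_pos: [0.5316, -0.2761, 0.1961]
ee_rot: [-3.134, 0.0, 0.94]
ft_force: [0.6, -0.9, -1.2]
opening: 0.0857
```

```bash
python3 -c "
from h import *
rel([.529,-.276,.035],.944)
s=bot.snapshot('wrist'); cv2.imwrite('pics/w1.png',s['frame'][:,:,::-1])
import pickle; pickle.dump(s,open('w1.pkl','wb'))
print(w2px(s,[.529,-.276,.063]))"
```

```text
t 1.85 pos [ 0.5316 -0.2761  0.1961] rpy [-3.1344  0.      0.9398] F [ 0.58 -0.92 -1.25] op 0.0857
tool delta [-0.0015 -0.0009  0.1611]
rotvec [-0.0072  0.     -0.0042]
[281.4411203  201.35742289]
```

View pics/w1.png

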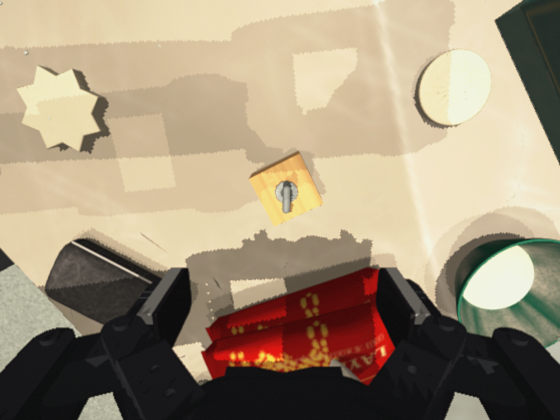

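The rest is at about (287,190), with the paddle nearly vertical in the image at (288,197). I'll zoom in to get its pose.

```bash
python3 -c "
from h import *
a=cv2.imread('pics/w1.png'); cv2.imwrite('pics/w1z.png',cv2.resize(a[145:230,240:330],None,fx=7,fy=7,interpolation=cv2.INTER_CUBIC))"
```

```text
(no output)
```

View pics/w1z.png

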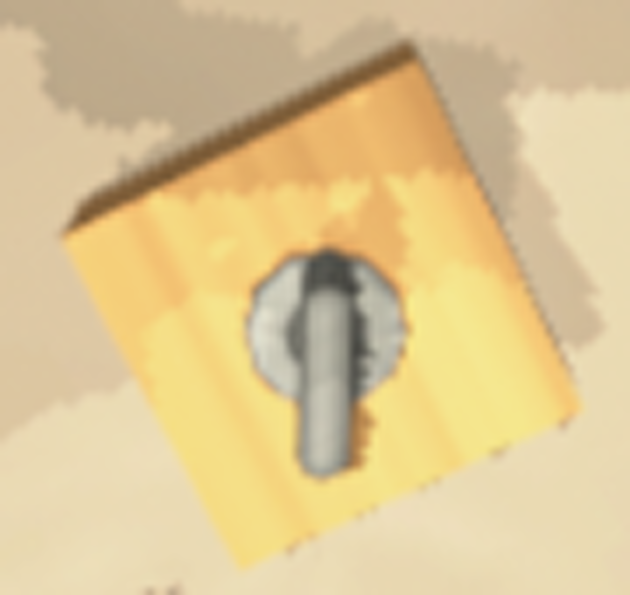

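```bash
python3 -c "
from h import *
import pickle; s=pickle.load(open('w1.pkl','rb'))
P=lambda u,v,z: px2w(s,(u+.5)/7+239.5,(v+.5)/7+144.5,z)
a,b=P(328,283,.063),P(321,477,.063); print(a,b,(a+b)/2,np.linalg.norm(a-b),np.degrees(np.arctan2(*(a-b)[[1,0]])))
print('flange',P(327,328,.033)); print('rest',np.mean([P(u,v,.028) for u,v in((65,237),(417,60),(580,405),(242,570))],0))
# medallion/star not needed
"
```

```text
[ 0.54146402 -0.26646361  0.063     ] [ 0.5256007  -0.28678742  0.063     ] [ 0.53353236 -0.27662552  0.063     ] 0.025781810259978694 52.02694046527145
flange [ 0.53367711 -0.27708788  0.033     ]
rest [ 0.53327619 -0.27737368  0.028     ]
```

```bash
python3 -c "
from h import *
rel([.5335,-.277,.036],.908)"
```

```text
t 1.9 pos [ 0.5302 -0.2766  0.1981] rpy [-3.1364e+00  5.0000e-04  9.3950e-01] F [ 0.88  0.13 -0.19] op 0.0857
tool delta [0.0017 0.0038 0.1621]
rotvec [-0.0052  0.0006  0.0315]
```

Call:
jog_arm:
  rows:
    - [0,0,0,0,0,0.031]
    - [0,0,0,0,0,0]
    - [0,0,0,0,0,0]
  gripper: 0.5

```text
t: 2.2
tool_pos: [0.5289, -0.2777, 0.2024]
ee_rot: [3.14, -0.0, 0.909]
ft_force: [0.3, -0.5, 0.3]
opening: 0.044
```

```bash
python3 -c "
from h import *
rel([.5335,-.277,.036],.908)"
```

```text
t 2.2 pos [ 0.5289 -0.2777  0.2024] rpy [ 3.14   -0.      0.9086] F [ 0.28 -0.53  0.26] op 0.044
tool delta [0.0034 0.0029 0.1664]
rotvec [ 0.0016 -0.      0.0006]
```

```bash
python3 -c "
from h import *
rel([.5335,-.277,.036],.908)
s=bot.snapshot('wrist'); a=s['frame'][:,:,::-1]
import pickle; pickle.dump(s,open('w2.pkl','wb'))
cv2.imwrite('pics/w2z.png',cv2.resize(a[145:230,240:330],None,fx=7,fy=7,interpolation=cv2.INTER_CUBIC))
"
```

```text
t 2.2 pos [ 0.5289 -0.2777  0.2024] rpy [ 3.14   -0.      0.9086] F [ 0.28 -0.53  0.26] op 0.044
tool delta [0.0034 0.0029 0.1664]
rotvec [ 0.0016 -0.      0.0006]
```

View pics/w2z.png

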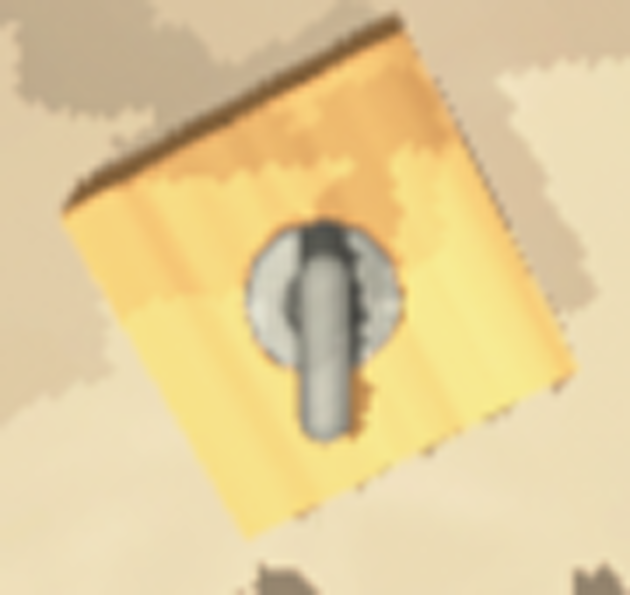

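```bash
python3 -c "
from h import *
import pickle; s=pickle.load(open('w2.pkl','rb'))
P=lambda u,v,z: px2w(s,(u+.5)/7+239.5,(v+.5)/7+144.5,z)
a,b=P(325,250,.063),P(325,440,.063); print(a,b,(a+b)/2,np.linalg.norm(a-b),np.degrees(np.arctan2(*(a-b)[[1,0]])))
print('flange',P(324,297,.033)); print('rest',np.mean([P(u,v,.028) for u,v in((65,212),(402,34),(575,375),(248,537))],0))
rel(np.r_[((a+b)/2)[:2],.036],.908)
"
```

```text
[ 0.54165248 -0.26660299  0.063     ] [ 0.52599505 -0.28681999  0.063     ] [ 0.53382377 -0.27671149  0.063     ] 0.02557111371771996 52.24334967036919
flange [ 0.53376859 -0.27704026  0.033     ]
rest [ 0.53320029 -0.27752539  0.028     ]
t 2.25 pos [ 0.529  -0.2776  0.2023] rpy [ 3.1401e+00 -1.0000e-04  9.0890e-01] F [-0.03  0.56  0.53] op 0.0431
tool delta [0.0036 0.003  0.1663]
rotvec [ 0.0015 -0.0001  0.0009]
```

Call:
jog_arm:
  rows:
    - [0.004,0.003,0.03,0,0,0]
    - [0,0,0.03,0,0,0]
    - [0,0,0.03,0,0,0]
    - [0,0,0.03,0,0,0]
    - [0,0,0.025,0,0,0]
    - [0,0,0.018,0,0,0]
    - [0,0,0,0,0,0]
    - [0,0,0,0,0,0]

```text
t: 3.05
tool_pos: [0.5344, -0.2763, 0.0393]
ee_rot: [3.141, -0.0, 0.909]
ft_force: [0.0, 0.5, 0.9]
opening: 0.0426
```

```bash
python3 -c "
from h import *
rel([.5337,-.2769,.036],.91)
s=bot.snapshot('wrist'); a=s['frame'][:,:,::-1]
cv2.imwrite('pics/w3.png',a)
"
```

```text
t 3.05 pos [ 0.5344 -0.2763  0.0393] rpy [ 3.1407e+00 -1.0000e-04  9.0950e-01] F [0.03 0.46 0.85] op 0.0426
tool delta [-0.0009 -0.0001  0.0033]
rotvec [ 0.0009 -0.0001 -0.0005]
```

View pics/w3.png

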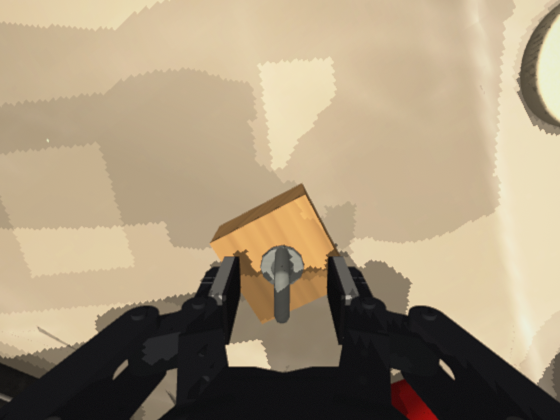

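Call:
jog_arm:
  rows:
    - [-0.001,0,0.003,0,0,0]
    - [0,0,0,0,0,0]
    - [0,0,0,0,0,0]

```text
t: 3.4
tool_pos: [0.5339, -0.277, 0.0359]
ee_rot: [3.141, -0.0, 0.91]
ft_force: [-0.6, 0.0, 0.1]
opening: 0.0426
```

Call:
jog_arm:
  rows:
    - [0,0,0,0,0,0]
    - [0,0,0,0,0,0]
    - [0,0,0,0,0,0]
    - [0,0,0,0,0,0]
    - [0,0,0,0,0,0]
  gripper: 0
  newtons: 60

```text
t: 3.9
tool_pos: [0.5338, -0.2769, 0.0355]
ee_rot: [3.141, -0.0, 0.91]
ft_force: [-0.5, 0.5, 2.0]
opening: 0.0058
```

Call:
jog_arm:
  rows:
    - [0,0,-0.015,0,0,0]
    - [0,0,-0.03,0,0,0]
    - [0,0,-0.03,0,0,0]
    - [0,0,-0.03,0,0,0]
    - [0,0,-0.03,0,0,0]
    - [0,0,-0.03,0,0,0]

```text
t: 4.5
tool_pos: [0.5335, -0.2767, 0.2027]
ee_rot: [3.141, -0.0, 0.91]
ft_force: [-0.0, -0.3, 0.3]
opening: 0.0064
```

Call:
jog_arm:
  rows:
    - [0.0286,-0.019,0,0,0,0]
    - [0.0286,-0.019,0,0,0,0]
    - [0.0286,-0.019,0,0,0,0]
    - [0.0286,-0.019,0,0,0,0]
    - [0.0286,-0.019,0,0,0,0]
    - [0.0286,-0.019,0,0,0,0]
    - [0.0286,-0.019,0,0,0,0]
    - [0.0286,-0.019,0,0,0,0]
    - [0.0286,-0.019,0,0,0,0]
    - [0.0286,-0.019,0,0,0,0]

```text
t: 5.5
tool_pos: [0.5591, 0.067, 0.2014]
ee_rot: [3.141, -0.0, 0.91]
ft_force: [0.3, -0.2, -0.2]
opening: 0.0062
```

Call:
jog_arm:
  rows:
    - [0,0,0,0,0,-0.115]
    - [0,0,0,0,0,-0.115]
    - [0,0,0,0,0,-0.115]
    - [0,0,0,0,0,-0.115]
    - [0,0,0,0,0,-0.115]
    - [0,0,0,0,0,0]
    - [0,0,0,0,0,0]
    - [0,0,0,0,0,0]

```text
t: 6.3
tool_pos: [0.5592, 0.0656, 0.2006]
ee_rot: [3.141, 0.0, 1.483]
ft_force: [-0.3, -1.0, 0.6]
opening: 0.0059
```

```bash
python3 -c "
from h import *
rel([.569,.071,.1],1.483)
s=bot.snapshot('wrist'); a=s['frame'][:,:,::-1]
import pickle; pickle.dump(s,open('w4.pkl','wb'))
cv2.imwrite('pics/w4.png',a)
"
```

```text
t 6.3 pos [0.5592 0.0656 0.2006] rpy [3.1413e+00 1.0000e-04 1.4826e+00] F [-0.28 -0.95  0.56] op 0.0059
tool delta [0.0063 0.0092 0.1006]
rotvec [ 0.0003  0.0001 -0.0004]
```

View pics/w4.png

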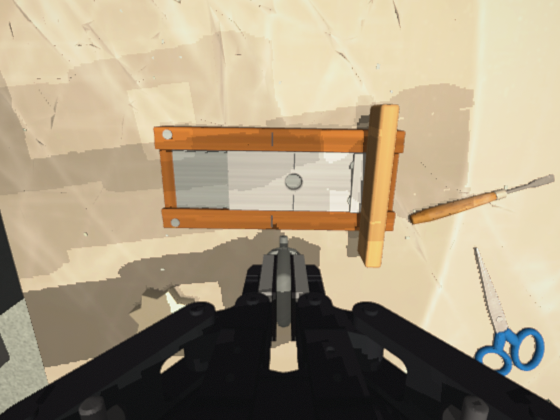

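The wrist view shows the hole at about (293,181), rail marks near (272,138) and (272,222), and the held screw's tip at about (284,238). I'll zoom for accuracy.

```bash
python3 -c "
from h import *
a=cv2.imread('pics/w4.png'); cv2.imwrite('pics/w4z.png',cv2.resize(a[115:255,240:330],None,fx=6,fy=4.2,interpolation=cv2.INTER_CUBIC));cv2.imwrite('pics/w4y.png',cv2.resize(a[115:240,150:415],None,fx=3,fy=3,interpolation=cv2.INTER_CUBIC))"
```

```text
(no output)
```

View pics/w4z.png

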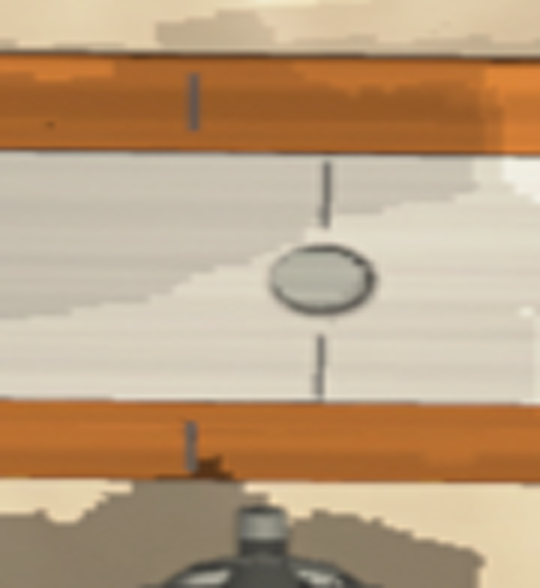

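View pics/w4y.png

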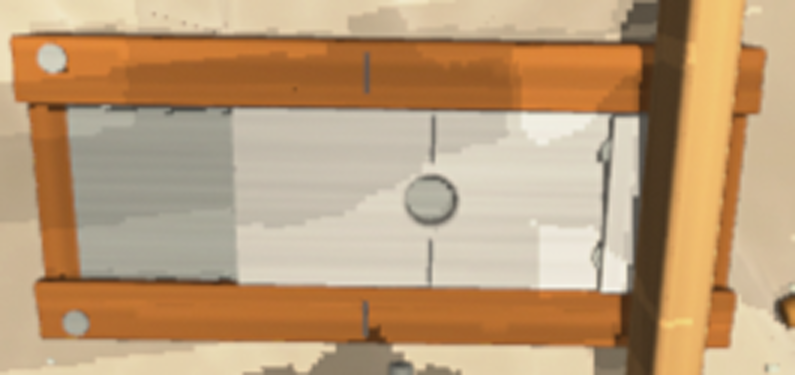

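```bash
python3 -c "
from h import *
import pickle; s=pickle.load(open('w4.pkl','rb'))
P=lambda u,v,z=.0275: px2w(s,(u+.5)/6+239.5,(v+.5)/4.2+114.5,z)
h=P(323,280); print('hole',h)
m1,m2=P(194,102),P(191,447); print(m1,m2,(m1+m2)/2,np.linalg.norm(m1-m2))
print('yaw marks',np.degrees(np.arctan2(*(m1-m2)[[1,0]]))-90)
l1,l2=P(326,195),P(319,367);print('yaw foot',np.degrees(np.arctan2(*(l1-l2)[[1,0]]))-90)
# rail edges
Q=lambda u,v,z=.0275: px2w(s,(u+.5)/3+149.5,(v+.5)/3+114.5,z)
for n,e in dict(up_out=[(15,37),(640,45)],up_in=[(30,102),(600,111)],lo_in=[(40,281),(625,293)],lo_out=[(45,337),(620,346)]).items():
  a,b=Q(*e[0]),Q(*e[1]); d=(b-a)[:2]; d/=np.linalg.norm(d); n2=np.array([-d[1],d[0]]); print(n,np.degrees(np.arctan2(d[1],d[0])).round(2),'offset of hole',n2@(h-a)[:2])
c=[Q(12,37),Q(43,337)];print('end corners',c,np.degrees(np.arctan2(*(c[0]-c[1])[[1,0]]))-90,'hole from -x end',)
th=np.radians(-4.9);ex=np.array([np.cos(th),np.sin(th)]);ey=np.array([-ex[1],ex[0]])
print('hole jigx wrt mark',ex@(h-(m1+m2)/2)[:2],'y',ey@(h-(m1+m2)/2)[:2], 'end->hole',ex@(h-(c[0]+c[1])/2)[:2], ey@(h-(c[0]+c[1])/2)[:2])
"
```

```text
hole [0.57063668 0.07285754 0.0275    ]
[0.55308336 0.11651173 0.0275    ] [0.54428263 0.03249032 0.0275    ] [0.54868299 0.07450102 0.0275    ] 0.08448105851661662
yaw marks -5.97957484672078
yaw foot -6.0890455305298445
up_out -5.73 offset of hole -0.05149111992612875
up_in -5.92 offset of hole -0.03051677869381082
lo_in -6.27 offset of hole 0.03146531234574868
lo_out -6.0 offset of hole 0.051433620451589494
end corners [array([0.44087834, 0.13762593, 0.0275    ]), array([0.43055911, 0.03584073, 0.0275    ])] -5.789003654231038 hole from -x end
hole jigx wrt mark 0.022013831710517125 y 0.00023774278537851446 end->hole 0.1356100977198389 -0.0023007936707464495
```

```bash
python3 -c "
from h import *
import pickle; s=pickle.load(open('w4.pkl','rb'))
o=bot.get_obs();T=R.from_euler('xyz',o['ee_rot']);p=o['tool_pos']
for q in ([.0075,0,.0297],[.0,0,.0125],[.0075,0,.032],[.0075,.0,.0272]): print(q,w2px(s,p+T.apply(q)))
a=cv2.imread('pics/w4.png'); cv2.imwrite('pics/w4s.png',cv2.resize(a[225:345,235:335],None,fx=5,fy=5,interpolation=cv2.INTER_CUBIC))
rel([.5706,.0729,.07],np.radians(90-5.9))
"
```

```text
[0.0075, 0, 0.0297] [282.71920722 233.52899462]
[0.0, 0, 0.0125] [282.69499011 258.16683649]
[0.0075, 0, 0.032] [282.72279003 232.11073968]
[0.0075, 0.0, 0.0272] [282.71521554 235.10910602]
t 6.35 pos [0.5592 0.0656 0.2005] rpy [3.1414e+00 1.0000e-04 1.4830e+00] F [ 0.51 -0.63 -0.1 ] op 0.0058
tool delta [0.0083 0.0107 0.1305]
rotvec [0.0002 0.0001 0.0152]
```

View pics/w4s.png

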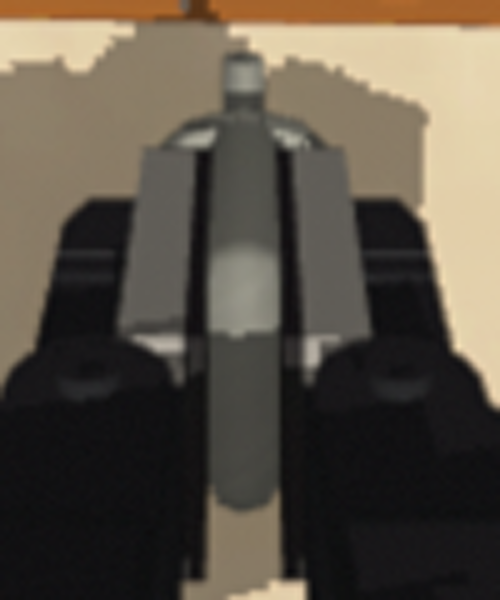

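```bash
python3 -c "
from h import *
import pickle; s=pickle.load(open('w4.pkl','rb'))
o=bot.get_obs();T=R.from_euler('xyz',o['ee_rot']);p=o['tool_pos']
for q in ([.013,0,-.0275],[-.013,0,-.0275],[.013,0,.0025],[.0115,0,.0025],[.0115,0,.0075],[0,-.0115,.0025],[0,.0115,.0025],[.0025,0,.0272],[.0025,0,.0177],[.0075,-.0025,.03],[.0075,.0025,.03]): print(q,w2px(s,p+T.apply(q)).round(1), ((w2px(s,p+T.apply(q))-[235,225])*5).round())
"
```

```text
[0.013, 0, -0.0275] [282.6 272.1] [238. 235.]
[-0.013, 0, -0.0275] [282.6 326.3] [238. 507.]
[0.013, 0, 0.0025] [282.7 243.1] [238.  91.]
[0.0115, 0, 0.0025] [282.7 245.9] [238. 104.]
[0.0115, 0, 0.0075] [282.7 242. ] [238.  85.]
[0, -0.0115, 0.0025] [260.1 266.8] [125. 209.]
[0, 0.0115, 0.0025] [305.3 266.8] [351. 209.]
[0.0025, 0, 0.0272] [282.7 243.2] [239.  91.]
[0.0025, 0, 0.0177] [282.7 249.9] [239. 125.]
[0.0075, -0.0025, 0.03] [278.4 233.3] [217.  42.]
[0.0075, 0.0025, 0.03] [287.  233.3] [260.  42.]
```

Call:
jog_arm:
  rows:
    - [0.004,0.005,0.03,0,0,0.015]
    - [0.004,0.006,0.03,0,0,0]
    - [0,0,0.03,0,0,0]
    - [0,0,0.02,0,0,0]
    - [0,0,0.015,0,0,0]
    - [0,0,0,0,0,0]
    - [0,0,0,0,0,0]
    - [0,0,0,0,0,0]

```text
t: 7.15
tool_pos: [0.5719, 0.0726, 0.077]
ee_rot: [3.139, -0.0, 1.47]
ft_force: [0.3, 0.2, -0.3]
opening: 0.0056
```

```bash
python3 -c "
from h import *
rel([.5706,.0729,.07],np.radians(90-5.9))
s=bot.snapshot('wrist'); a=s['frame'][:,:,::-1]
import pickle; pickle.dump(s,open('w5.pkl','wb'))
cv2.imwrite('pics/w5.png',a)
cv2.imwrite('pics/w5z.png',cv2.resize(a[200:320,230:340],None,fx=5,fy=5,interpolation=cv2.INTER_CUBIC))
s=bot.snapshot('scene'); a=s['frame'][:,:,::-1]
cv2.imwrite('pics/s5z.png',cv2.resize(a[140:290,215:365],None,fx=4,fy=4,interpolation=cv2.INTER_CUBIC))
"
```

```text
t 7.15 pos [0.5719 0.0726 0.077 ] rpy [ 3.1388e+00 -4.0000e-04  1.4696e+00] F [ 0.26  0.22 -0.3 ] op 0.0056
tool delta [ 0.0002 -0.0013  0.007 ]
rotvec [ 0.0028 -0.0004  0.0017]
```

View pics/w5z.png

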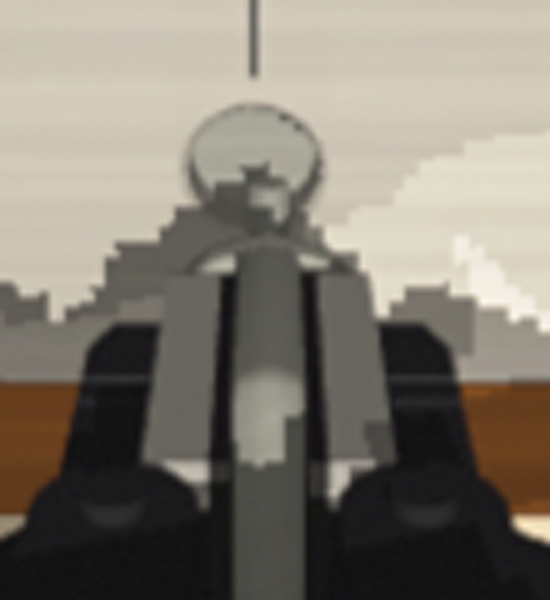

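View pics/s5z.png

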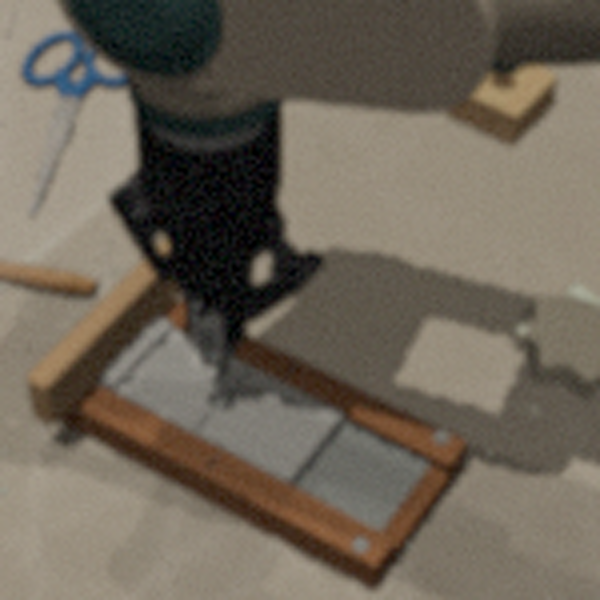

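```bash
python3 -c "
from h import *
import pickle; s=pickle.load(open('w5.pkl','rb'))
o=bot.get_obs();T=R.from_euler('xyz',[3.1388,-4e-4,1.4696]);p=np.array([.5719,.0726,.077])
f=lambda q:((w2px(s,p+T.apply(q))-[229.5,199.5])*5-.5).round()
for q in ([.0075,0,.0272],[.0075,0,.0297],[.0075,0,.0322],[.0075,-.0025,.0297],[.0075,.0025,.0297],[.0115,0,.0025],[.0115,0,.0075],[.0025,0,.0272],[.0025,0,.02]): print(q,f(q))
h=px2w(s,(254.5)/5+229.5,157.5/5+199.5,.0275); print('hole',h, 'in tool',T.inv().apply(h-p))
a=cv2.imread('pics/w5.png');cv2.imwrite('pics/w5y.png',cv2.resize(a[210:265,255:310],None,fx=11,fy=11,interpolation=cv2.INTER_CUBIC))
"
```

```text
[0.0075, 0, 0.0272] [265. 177.]
[0.0075, 0, 0.0297] [266. 169.]
[0.0075, 0, 0.0322] [266. 162.]
[0.0075, -0.0025, 0.0297] [244. 169.]
[0.0075, 0.0025, 0.0297] [287. 169.]
[0.0115, 0, 0.0025] [265. 231.]
[0.0115, 0, 0.0075] [265. 212.]
[0.0025, 0, 0.0272] [265. 218.]
[0.0025, 0, 0.02] [265. 243.]
hole [0.57069116 0.07426322 0.0275    ] in tool [ 0.00151279 -0.00150891  0.04949659]
```

View pics/w5y.png

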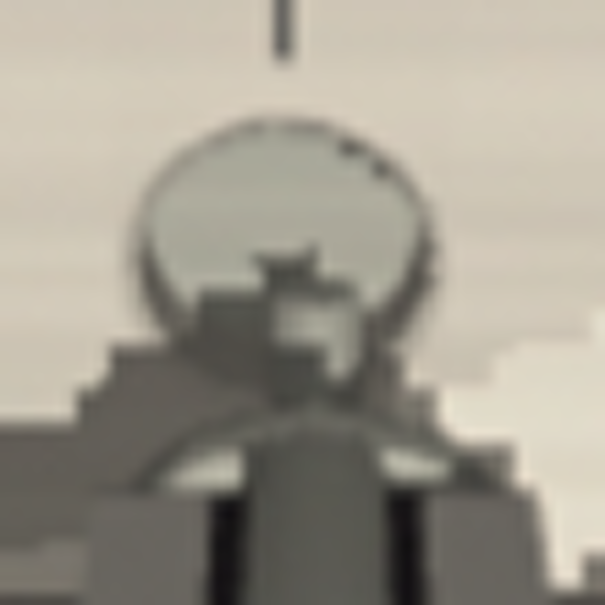

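```bash
python3 -c "
from h import *
a=cv2.imread('pics/w3.png');cv2.imwrite('pics/w3z.png',cv2.resize(a[230:340,230:340],None,fx=5,fy=5,interpolation=cv2.INTER_CUBIC))
import pickle; s=pickle.load(open('w4.pkl','rb'))
T4=R.from_euler('xyz',[3.1413,1e-4,1.4826]);p4=np.array([.5592,.0656,.2006]);C=R.from_euler('xyz',s['attitude'])
ct=T4.inv().apply(s['xyz']-p4); Ct=T4.inv()*C
print(ct)
s2=pickle.load(open('w5.pkl','rb'));T5=R.from_euler('xyz',[3.1388,-4e-4,1.4696]);p5=np.array([.5719,.0726,.077]);print(T5.inv().apply(s2['xyz']-p5),(T4.inv()*C).as_euler('xyz'),(T5.inv()*R.from_euler('xyz',s2['attitude'])).as_euler('xyz'))
T=R.from_euler('xyz',[3.1407,-1e-4,.9095]);p=np.array([.5344,-.2763,.0393])
s3=dict(s);s3['xyz']=p+T.apply(ct);s3['attitude']=(T*Ct).as_euler('xyz')
X=np.array([.5338,-.2769]);e=np.array([.614,.789])
for n,q in dict(flc=[*X,.033],flfront=[*(X+.0115*e),.033],flfrontb=[*(X+.0115*e),.028],padf=[*(X+.013*e),.063],padr=[*(X-.013*e),.063]).items(): print(n,((w2px(s3,q)-[229.5,229.5])*5-.5).round())
"
```

```text
[ 0.07505424  0.00019461 -0.14386618]
[ 0.07504164  0.00016987 -0.14388913] [2.84154322e+00 6.00139552e-04 1.57023261e+00] [2.84148577e+00 6.59501109e-04 1.57022765e+00]
flc [264. 176.]
flfront [264.  74.]
flfrontb [264.  55.]
padf [264. 200.]
padr [264. 464.]
```

View pics/w3z.png

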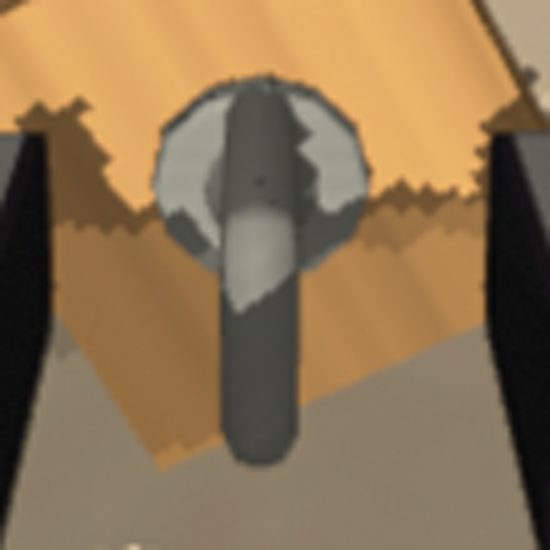

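```bash
python3 -c "
from h import *
import pickle
def go(f,T,p,lst,sc,o):
  s=pickle.load(open(f,'rb'))
  for n,u,v,z in lst:
    w=px2w(s,(u+.5)/sc[0]+o[0]-.5,(v+.5)/sc[1]+o[1]-.5,z); print(f,n,(T.inv().apply(w-p)*1e3).round(2))
T5=R.from_euler('xyz',[3.1388,-4e-4,1.4696]);p5=np.array([.5719,.0726,.077])
T4=R.from_euler('xyz',[3.1413,1e-4,1.4826]);p4=np.array([.5592,.0656,.2006])
go('w5.pkl',T5,p5,[('top rim',285,117,.0275),('left',140,240,.0275),('right',432,240,.0275),('pinfront',315,295,.077-.0297),('pinL',270,330,.077-.0297),('pinR',360,330,.077-.0297)],(11,11),(255,210))
go('w4.pkl',T4,p4,[('top rim',323,244,.0275),('bot',323,316,.0275),('l',269,280,.0275),('r',377,280,.0275)],(6,4.2),(240,115))
go('w4.pkl',T4,p4,[('pinfront',243,54,.2006-.0297),('pinL',224,75,.2006-.0297),('pinR',263,75,.2006-.0297)],(5,5),(235,225))
"
```

```text
w5.pkl top rim [ 8.91 -1.46 49.5 ]
w5.pkl left [  1.27 -10.01  49.47]
w5.pkl right [ 1.25  7.18 49.52]
w5.pkl pinfront [ 5.69  0.28 29.7 ]
w5.pkl pinL [ 3.69 -2.12 29.7 ]
w5.pkl pinR [ 3.69  2.68 29.71]
w4.pkl top rim [ 17.01  10.61 173.1 ]
w4.pkl bot [ -0.64  10.79 173.1 ]
w4.pkl l [  8.25   1.6  173.1 ]
w4.pkl r [  8.26  19.81 173.1 ]
w4.pkl pinfront [ 6.33  0.31 29.7 ]
w4.pkl pinL [ 3.69 -1.92 29.7 ]
w4.pkl pinR [ 3.69  2.65 29.7 ]
```

```bash
python3 -c "
from h import *
rel([.5703,.0745,.064],np.radians(90-5.9))"
```

```text
t 7.25 pos [0.5717 0.0726 0.0768] rpy [ 3.1391e+00 -3.0000e-04  1.4697e+00] F [-0.22 -0.49 -0.82] op 0.006
tool delta [ 0.0018 -0.0016  0.0128]
rotvec [ 0.0025 -0.0003  0.0019]
```

Call:
jog_arm:
  rows:
    - [0.002,-0.0015,0.006,0,0,0]
    - [0,0,0.006,0,0,0]
    - [0,0,0,0,0,0]
    - [0,0,0,0,0,0]
    - [0,0,0,0,0,0]

```text
t: 7.75
tool_pos: [0.5698, 0.0746, 0.0634]
ee_rot: [3.141, 0.0, 1.47]
ft_force: [0.9, 1.1, -0.0]
opening: 0.0061
```

```bash
python3 -c "
from h import *
rel([.5703,.0745,.064],np.radians(90-5.9))
s=bot.snapshot('wrist'); a=s['frame'][:,:,::-1]
import pickle; pickle.dump(s,open('w6.pkl','wb'))
cv2.imwrite('pics/w6y.png',cv2.resize(a[210:265,255:310],None,fx=11,fy=11,interpolation=cv2.INTER_CUBIC))
"
```

```text
t 7.75 pos [0.5698 0.0746 0.0634] rpy [3.1414e+00 1.0000e-04 1.4698e+00] F [ 0.93  1.09 -0.02] op 0.0061
tool delta [-0.0001  0.0006 -0.0006]
rotvec [0.0002 0.0001 0.002 ]
```

View pics/w6y.png

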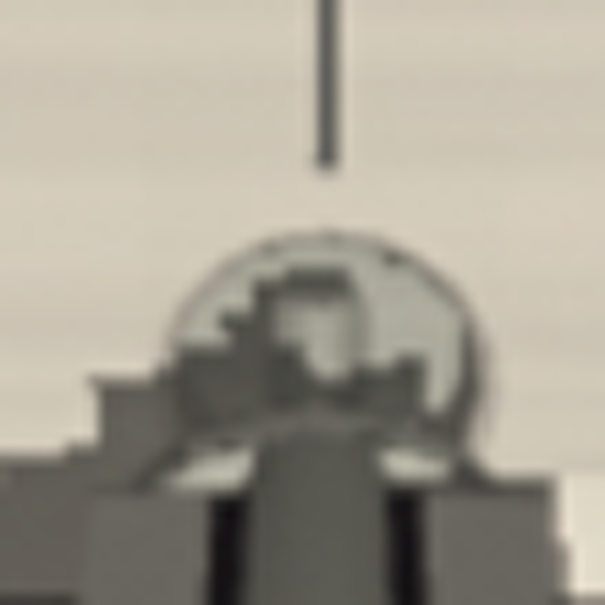

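```bash
python3 -c "
from h import *
import pickle
s=pickle.load(open('w6.pkl','rb'));T=R.from_euler('xyz',[3.1414,1e-4,1.4698]);p=np.array([.5698,.0746,.0634])
for n,u,v,z in [('top rim',328,232,.0275),('line end',327,165,.0275),('left',172,345,.0275),('right',487,370,.0275),('pinfront dark,bottom z',315,267,.0634-.0322),('pinfront lit,top z',315,300,.0634-.0272),('pinfront lit,mid',315,300,.0634-.0297),('pinL',272,330,.0634-.0297),('pinR',362,330,.0634-.0297)]:
    w=px2w(s,(u+.5)/11+254.5,(v+.5)/11+209.5,z); print(n,(T.inv().apply(w-p)*1e3).round(2))
"
```

```text
top rim [ 7.03  0.93 35.9 ]
line end [10.91  0.87 35.9 ]
left [ 0.36 -7.67 35.9 ]
right [-1.13  9.75 35.9 ]
pinfront dark,bottom z [ 6.42  0.22 32.2 ]
pinfront lit,top z [ 6.52  0.22 27.2 ]
pinfront lit,mid [ 5.52  0.22 29.7 ]
pinL [ 3.8  -2.07 29.7 ]
pinR [ 3.8   2.73 29.7 ]
```

Call:
jog_arm:
  rows:
    - [-0.0004,0.0007,0,0,0,0]
    - [0,0,0.002,0,0,0]
    - [0,0,0.002,0,0,0]
    - [0,0,0.001,0,0,0]
    - [0,0,0,0,0,0]
    - [0,0,0,0,0,0]

```text
t: 8.4
tool_pos: [0.5703, 0.0742, 0.0582]
ee_rot: [-3.142, 0.0, 1.47]
ft_force: [0.2, -0.7, -0.6]
opening: 0.0057
```

Call:
jog_arm:
  rows:
    - [0,0,0.002,0,0,0]
    - [0,0,0.002,0,0,0]
    - [0,0,0.002,0,0,0]
    - [0,0,0,0,0,0]
    - [0,0,0,0,0,0]

```text
t: 8.9
tool_pos: [0.5703, 0.0742, 0.0522]
ee_rot: [-3.142, 0.0, 1.47]
ft_force: [-0.2, -0.1, -0.7]
opening: 0.0059
```

Inserted into the hole without contact. Next, lower to touch the plate.

Call:
jog_arm:
  rows:
    - [0,0,0.001,0,0,0]
    - [0,0,0.001,0,0,0]
    - [0,0,0,0,0,0]
    - [0,0,0,0,0,0]

```text
t: 9.3
tool_pos: [0.5703, 0.0742, 0.0503]
ee_rot: [-3.142, 0.0, 1.47]
ft_force: [0.2, 0.5, -1.1]
opening: 0.0061
```

Call:
jog_arm:
  rows:
    - [0,0,0.001,0,0,0]
    - [0,0,0,0,0,0]
    - [0,0,0,0,0,0]

```text
t: 9.6
tool_pos: [0.5703, 0.0742, 0.0493]
ee_rot: [-3.142, 0.0, 1.47]
ft_force: [-0.2, -0.1, -0.0]
opening: 0.006
```

Call:
jog_arm:
  rows:
    - [0,-0.003,-0.0005,0,0,0]
    - [0,-0.005,0,0,0,0]
    - [0,-0.005,0,0,0,0]
    - [0,-0.005,0,0,0,0]
    - [0,-0.004,0,0,0,0]
    - [0,0,0,0,0,0]
    - [0,0,0,0,0,0]

```text
t: 10.3
tool_pos: [0.5481, 0.0765, 0.0498]
ee_rot: [-3.141, 0.0, 1.47]
ft_force: [0.8, -1.7, -0.4]
opening: 0.0062
```

Call:
jog_arm:
  rows:
    - [0,0,0.001,0,0,0]
    - [0,0,0.0005,0,0,0]
    - [0,0,0,0,0,0]

```text
t: 10.6
tool_pos: [0.5487, 0.0766, 0.049]
ee_rot: [3.141, -0.0, 1.47]
ft_force: [-2.3, -0.2, 5.0]
opening: 0.0063
```

Call:
jog_arm:
  rows:
    - [0,0,0.0005,0,0,0]
    - [0,0,0,0,0,0]

```text
t: 10.8
tool_pos: [0.5488, 0.0766, 0.049]
ee_rot: [3.141, -0.0, 1.47]
ft_force: [-3.3, -1.8, 7.8]
opening: 0.006
```

Call:
jog_arm:
  rows:
    - [0,-0.001,0,0,0,0]
    - [0,-0.001,0,0,0,0]
    - [0,-0.001,0,0,0,0]
    - [0,-0.001,0,0,0,0]
    - [0,0,0,0,0,0]

```text
t: 11.3
tool_pos: [0.5457, 0.0769, 0.049]
ee_rot: [3.138, -0.001, 1.47]
ft_force: [4.0, -1.8, 7.6]
opening: 0.006
```

Call:
jog_arm:
  rows:
    - [0,-0.001,0,0,0,0]
    - [0,-0.001,0,0,0,0]
    - [0,-0.001,0,0,0,0]
    - [0,0,0,0,0,0]

```text
t: 11.7
tool_pos: [0.5427, 0.0771, 0.049]
ee_rot: [3.138, -0.0, 1.47]
ft_force: [3.0, -2.5, 7.2]
opening: 0.0057
```

Call:
jog_arm:
  rows:
    - [0,-0.001,0,0,0,0]
    - [0,-0.001,0,0,0,0]
    - [0,-0.001,0,0,0,0]
    - [0,0,0,0,0,0]

```text
t: 12.1
tool_pos: [0.5397, 0.0774, 0.049]
ee_rot: [3.138, -0.0, 1.47]
ft_force: [3.5, -2.7, 5.9]
opening: 0.0062
```

Call:
jog_arm:
  rows:
    - [0,-0.001,0,0,0,0]
    - [0,-0.001,0,0,0,0]
    - [0,-0.001,0,0,0,0]
    - [0,0,0,0,0,0]

```text
t: 12.5
tool_pos: [0.5368, 0.0777, 0.049]
ee_rot: [3.138, -0.0, 1.47]
ft_force: [3.8, -2.4, 6.4]
opening: 0.0058
```

Call:
jog_arm:
  rows:
    - [-0.0003,-0.001,0,0,0,0]
    - [0,-0.001,0,0,0,0]
    - [0,-0.001,0,0,0,0]
    - [0,0,0,0,0,0]

```text
t: 12.9
tool_pos: [0.5337, 0.0778, 0.049]
ee_rot: [3.138, -0.001, 1.47]
ft_force: [4.2, -1.3, 6.3]
opening: 0.0062
```

Call:
jog_arm:
  rows:
    - [0,-0.001,0,0,0,0]
    - [0,-0.001,0,0,0,0]
    - [0,-0.001,0,0,0,0]
    - [0,0,0,0,0,0]

```text
t: 13.3
tool_pos: [0.5287, 0.0781, 0.047]
ee_rot: [-3.14, 0.0, 1.47]
ft_force: [1.6, -1.4, 0.6]
opening: 0.0062
```

Call:
jog_arm:
  rows:
    - [0,0,0.001,0,0,0]
    - [0,0,0.001,0,0,0]
    - [0,0,0,0,0,0]

```text
t: 13.6
tool_pos: [0.5288, 0.0782, 0.045]
ee_rot: [-3.14, 0.0, 1.47]
ft_force: [0.2, 0.7, -0.2]
opening: 0.0059
```

Call:
jog_arm:
  rows:
    - [0,0,0.001,0,0,0]
    - [0,0,0.001,0,0,0]
    - [0,0,0.001,0,0,0]
    - [0,0,0,0,0,0]

```text
t: 14.0
tool_pos: [0.5294, 0.078, 0.0426]
ee_rot: [-3.141, 0.0, 1.47]
ft_force: [-0.7, -0.3, -0.4]
opening: 0.0059
```

Call:
jog_arm:
  rows:
    - [0,0,0.001,0,0,0]
    - [0,0,0.001,0,0,0]
    - [0,0,0,0,0,0]

```text
t: 14.3
tool_pos: [0.5294, 0.078, 0.0406]
ee_rot: [-3.141, 0.0, 1.47]
ft_force: [0.3, -0.4, -0.3]
opening: 0.0059
```

Call:
jog_arm:
  rows:
    - [0,0,0.001,0,0,0]
    - [0,0,0.001,0,0,0]
    - [0,0,0,0,0,0]

```text
t: 14.6
tool_pos: [0.53, 0.078, 0.0392]
ee_rot: [3.14, -0.0, 1.47]
ft_force: [1.1, -0.5, 1.7]
opening: 0.0058
```

Call:
jog_arm:
  rows:
    - [0,0,0.001,0,0,0]
    - [0,0,0.001,0,0,0]
    - [0,0,0,0,0,0]

```text
t: 14.9
tool_pos: [0.5293, 0.078, 0.0365]
ee_rot: [-3.141, 0.0, 1.47]
ft_force: [1.5, -0.9, 0.0]
opening: 0.0058
```

Call:
jog_arm:
  rows:
    - [0,0,0.001,0,0,0]
    - [0,0,0.0005,0,0,0]
    - [0,0,0,0,0,0]

```text
t: 15.2
tool_pos: [0.5294, 0.0781, 0.0351]
ee_rot: [-3.141, 0.0, 1.47]
ft_force: [1.5, -0.0, -1.4]
opening: 0.0059
```

Call:
jog_arm:
  rows:
    - [0,0,0.0005,0,0,0]
    - [0,0,0,0,0,0]
    - [0,0,0,0,0,0]

```text
t: 15.5
tool_pos: [0.5295, 0.078, 0.035]
ee_rot: [-3.142, 0.0, 1.47]
ft_force: [-1.8, -0.5, 4.6]
opening: 0.0061
```

Call:
jog_arm:
  rows:
    - [0,-0.0001,-0.0004,0,0,-0.1]
    - [0,-0.0001,0,0,0,-0.1]
    - [0,-0.0001,0,0,0,-0.1]
    - [0,-0.0001,0,0,0,-0.1]
    - [0,0,0,0,0,0]

```text
t: 16.0
tool_pos: [0.5292, 0.0781, 0.035]
ee_rot: [3.141, -0.0, 1.871]
ft_force: [0.7, 0.4, 0.2]
opening: 0.0058
```

```bash
python3 -c "
from h import *
rel([.5294,.078,.035],1.468+1.571); print(bot.get_obs()['torque'])"
```

```text
t 16.0 pos [0.5292 0.0781 0.035 ] rpy [ 3.1413 -0.      1.8707] F [0.74 0.42 0.2 ] op 0.0058
tool delta [-0.0002  0.0002  0.    ]
rotvec [ 3.0000e-04  2.0000e-04 -1.1683e+00]
[ 0.07747776 -0.239874   -0.00522969]
```

Call:
jog_arm:
  rows:
    - [0,-0.0001,0,0,0,-0.13]
    - [0,-0.0001,0,0,0,-0.13]
    - [0,-0.0001,0,0,0,-0.13]
    - [0,-0.0001,0,0,0,-0.13]
    - [0,0,0,0,0,0]

```text
t: 16.5
tool_pos: [0.5288, 0.0778, 0.0351]
ee_rot: [3.142, 0.0, 2.388]
ft_force: [1.5, 0.3, -0.0]
opening: 0.0062
```

Call:
jog_arm:
  rows:
    - [0,-0.0001,0,0,0,-0.13]
    - [0,-0.0001,0,0,0,-0.13]
    - [0,-0.0001,0,0,0,-0.13]
    - [0,-0.0001,0,0,0,-0.13]
    - [0,-0.0001,0,0,0,-0.13]
    - [0,0,0,0,0,0]
    - [0,0,0,0,0,0]

```text
t: 17.2
tool_pos: [0.5285, 0.0774, 0.0351]
ee_rot: [-3.142, 0.0, 3.033]
ft_force: [1.8, 0.5, -1.1]
opening: 0.0062
```

Call:
jog_arm:
  rows:
    - [0,0,0.0005,0,0,0]
    - [0,0,0,0,0,0]
    - [0,0,0,0,0,0]

```text
t: 17.5
tool_pos: [0.5286, 0.0774, 0.035]
ee_rot: [-3.142, 0.0, 3.038]
ft_force: [-0.7, 2.1, 4.0]
opening: 0.0061
```

Call:
jog_arm:
  rows:
    - [0,0,0,0,0,0]
    - [0,0,0,0,0,0]
    - [0,0,0,0,0,0]
    - [0,0,0,0,0,0]
  gripper: 0.35

```text
t: 17.9
tool_pos: [0.5283, 0.0774, 0.0344]
ee_rot: [-3.141, -0.0, 3.04]
ft_force: [1.1, 0.1, 0.3]
opening: 0.0297
```

Call:
jog_arm:
  rows:
    - [0,0,-0.01,0,0,0]
    - [0,0,-0.015,0,0,0]
    - [0,0,-0.025,0,0,0]
    - [0,0,-0.03,0,0,0]
    - [0,0,-0.03,0,0,0]
    - [0,0,-0.03,0,0,0]
    - [0,0,0,0,0,0]
    - [0,0,0,0,0,0]
    - [0,0,0,0,0,0]

```text
t: 18.8
tool_pos: [0.5281, 0.0774, 0.1742]
ee_rot: [-3.141, -0.001, 3.04]
ft_force: [0.2, -0.4, -0.0]
opening: 0.03
```

```bash
python3 -c "
from h import *
rel([.5294,.078,.035],1.468+1.571)
import pickle
s=bot.snapshot('wrist'); a=s['frame'][:,:,::-1];pickle.dump(s,open('w7.pkl','wb'))
cv2.imwrite('pics/w7.png',a)
s=bot.snapshot('scene'); a=s['frame'][:,:,::-1]
cv2.imwrite('pics/s7z.png',cv2.resize(a[140:290,215:365],None,fx=4,fy=4,interpolation=cv2.INTER_CUBIC))
"
```

```text
t 18.8 pos [0.5281 0.0774 0.1742] rpy [-3.1414e+00 -1.0000e-03  3.0398e+00] F [ 0.2  -0.42 -0.03] op 0.03
tool delta [-0.0014  0.0008  0.1392]
rotvec [-0.0002 -0.001   0.0008]
```

View pics/w7.png

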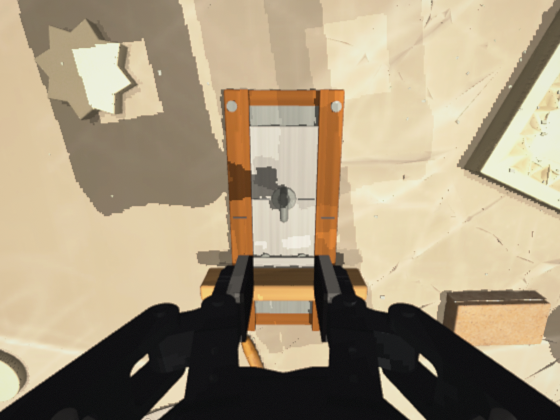

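View pics/s7z.png

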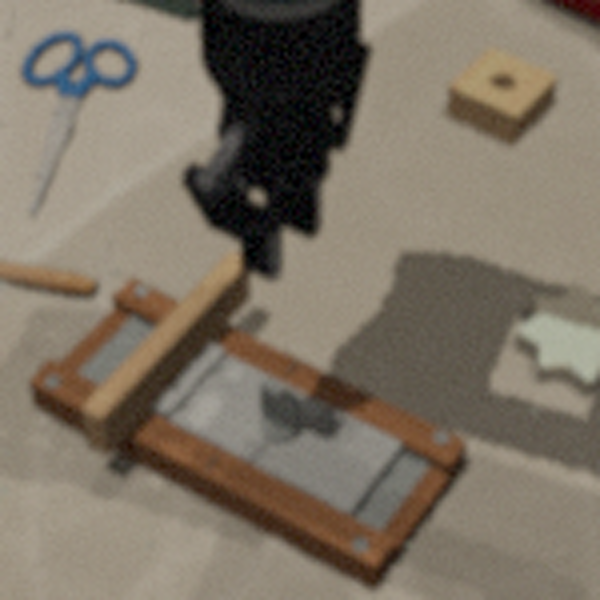

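The wrist view shows the screw at (284,200) flat on the foot, with its paddle parallel to the rails and the fence about 18 mm past the marks. The rest is empty and the bystanders haven't moved. I'll do a quick numeric check, then hand in.

```bash
python3 - <<'E'
from h import *
import pickle
s=pickle.load(open('w7.pkl','rb'))
print("flange px pred if flush", w2px(s,[.5293,.0774,.0325]), "if raised 14mm", w2px(s,[.5293,.0774,.0467]))
a=cv2.imread('pics/top0.png'); b=bot.snapshot('top')['frame'][:,:,::-1]
for n,(u,v) in dict(sand=(190,171),star=(317,276),med=(391,169),chis=(282,148)).items():
    t=a[v-28:v+29,u-24:u+25];r=cv2.matchTemplate(b[v-34:v+35,u-30:u+31],t,cv2.TM_CCOEFF_NORMED);print(n,np.array(cv2.minMaxLoc(r)[3])-6,round(r.max(),3))
E
python3 -c "
import cv2;a=cv2.imread('pics/w7.png');cv2.imwrite('pics/w7z.png',cv2.resize(a[160:250,235:335],None,fx=6,fy=6,interpolation=cv2.INTER_CUBIC))"
```

```text
flange px pred if flush [283.83984723 198.53589898] if raised 14mm [283.87200684 202.69449045]
sand [0 0] 0.985
star [-6 -4] 0.479
med [0 0] 0.992
chis [0 0] 0.907
```

View pics/w7z.png

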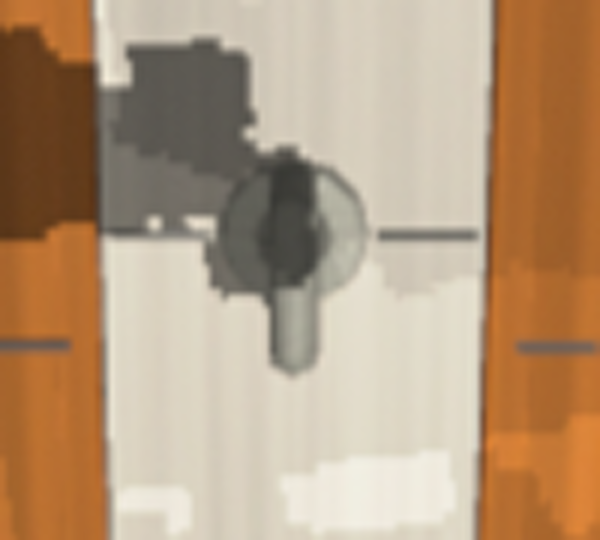

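```bash
python3 - <<'E'
from h import *
import pickle
s=pickle.load(open('w7.pkl','rb')); print("star now",px2w(s,84.5,69,.018))
s=pickle.load(open('w1.pkl','rb')); print("star before",px2w(s,62,108,.018))
print(bot.hand_in())
E
```

```text
star now [ 0.40027265 -0.08302656  0.018     ]
star before [ 0.40504416 -0.08579385  0.018     ]
the job is handed in; nothing more can be done
None
```

The thumbscrew is locked in the hidden slot with its flange flat on the fence's foot. I handed the job in at about 19 s of the 67 s allowed.

**What I did:**
- I lifted the screw from its rest and lowered it into the fence hole without contact.
- I dragged the fence by the screw along the rails, pressing at about 6–8 N while feeling for the slot.
- The pin dropped in about 18–19 mm past the marks. I lowered it until the flange seated, turned it a quarter turn, let go and moved clear.

**Last checks:**
- **Seating:** the tool ended at 35.0 mm height, as predicted for fully down. The flange sits in the picture within a fraction of a pixel of where it should be if flush.
- **Lock:** the paddle now lies along the rails after a 90° turn that met no resistance. I did not test the lock by pulling on it.
- **Forces:** the highest downward press I read was about 8 N, taken at the end of each move.
- **Bystanders:** the sanding block, medallion and chisel match the first picture exactly.
- **One check failed:** the same picture comparison did not work for the star (score 0.48), probably because of the arm and its shadow. Rough readings before and after agree to about 5 mm, within how well I could read its centre, and the arm passed above it without touching it.

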